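# Set the sharpening stone against the bench stop

### The job

Get the long sharpening stone ready for honing: gently push it along the bench with the fingertips into the corner of the L-shaped wooden bench stop, so that its long side lies flush against the long fence and its end touches the short end stop. It is only pushed, never lifted or tipped, and everything else on the bench stays where it is.

Things in the scene. Friction and masses are not known exactly. Their poses are not given: they have to be found in the camera images.
- bench_stop: L-shaped stop of two pale wooden battens, 28 mm thick, 18 mm high, screwed fast to the bench. Origin: inner corner of the L at the bench top; z up. The long fence's inner face runs from there 190 mm along +y (fence on the +x side); the short end stop's inner face runs 100 mm along -x (end stop on the -y side). The stone belongs at x below 0, y above 0, long side along y.
- long_stone_centre (a point): Centre, half-way up, of the long dark sharpening stone: a plain loose block 70 mm along its x, 148 mm along its y (the long side) and 22 mm high, 0.4 to 0.8 kg, flat on the bench; sliding it takes up to about 6 N. It starts on the open side of the stop, its x axis pointing roughly at the fence, turned up to about 0.4 rad from the stop's axes.
- short_stone: The shorter, nearly square sharpening stone, 70 x 90 x 24 mm, lying to the right near the front edge; not part of the job, to be left alone. Origin at the centre of its underside.
- handle_a: Turned wooden tool handle blank standing loose on end behind the long fence, about 40 mm across and 131 mm high; leave it standing. Origin at the centre of its underside.
- handle_b: The same kind of handle blank, 42 mm across and 139 mm high, standing behind the fence; leave it standing. Origin at the centre of its underside.
- handle_c: The same kind of handle blank, 42 mm across and 127 mm high, standing behind the fence; leave it standing. Origin at the centre of its underside.
- slip: Small grey slip stone, 34 x 78 x 13 mm, lying just outside the short end stop; leave it alone. Origin at the centre of its underside.
- pencil: Yellow marker pencil, 141 mm long and 10 mm thick, lying along its y on the tool roll at the left; leave it alone. Origin at its centre, on the underside.
- wedge: Wooden offcut wedge, 47 x 60 x 9 mm, lying on the tool roll at the left; leave it alone. Origin at the centre of its underside.
Things that resemble listed ones, but are neither listed nor needed, are in the scene too. Of the things that look like the part that bears long_stone_centre, the larger one is meant.

How it is judged:
By the outcome, as a careful person would: the job done as asked, in the order asked, and still so for the second after the job is handed in, with the robot touching nothing.
It also fails if it takes over 64 s, if anything falls off the work surface, if the arm or the gripper's body presses on something with over 40 N, if the wrist force passes 120 N, or if a joint passes its speed limit or range.

### The arm

A 6-joint arm with a two-finger parallel gripper is mounted at the origin on a cart in front of the work surface, level with it; the furniture and walls round the work are solid. World frame = base frame: x ahead of the robot, y to its left, z up, the work surface at z = 0. Lengths are in m, angles in degrees, forces in N, time in s.
With the tool pointing down it reaches from about 0.4 to 0.825 m from the base axis. Payload 7 kg.
Tool frame: the origin (TCP) lies between the finger pads; the fingertips stand 19 mm ahead of it and the grasp point (between the pads) is the TCP; z points along the fingers, y is the line along which they close (so a half turn about z gives the same grasp; the last joint's range is limited). The gripper opens to 88 mm and grips with 3 to 60 N. Pads are 19 mm wide; open, the fingers measure 130 mm over their backs; the gripper's body (78 mm by 193 mm) begins 47 mm behind the grasp point.
Start: joints at [83.543, 20.546, 0.682, 0, -70.136, -16.507], TCP at [0.263, 0.621, 0.246] pointing down, gripper open.
Joint ranges: [-176.03, 176.03], [-82.01, 121.73], [-58.28, 71.71], [-173.87, 95.51], [-174.79, -0.11], [-173.66, 173.66]. Speed limits (degrees/s): [136.94, 136.94, 172.46, 180, 180, 180].

### API

Orientations are given as [roll, pitch, yaw] about the fixed x, y, z axes, in that order (R = Rz(yaw) Ry(pitch) Rx(roll)).
In Python, from plant import get_obs, snapshot, close_job, spot_in, spot_point gives the robot as it stands.
- The arm moves only by the tool play_rows, never from a script. Its argument "plan" is a list of rows, each a list of 6 numbers: the shift along the tool's x, y, z in cm, then the turn, a rotation vector about the tool's x, y, z in degrees. A call has 1 to 20 rows; each row shifts and turns the commanded pose from where the row before left it, along the tool's axes as they then stand; what a row does not reach is not made up. A row lasts 1/12 s, in which the tool goes at most 41.7 mm and 7.16 degrees, less where a joint would pass 70% of its speed; a pose out of reach is approached as far as the arm can. A call is refused whole if a number of a shift passes 4.17 or a number of a turn 7.16, either way. A call with a gripper value outside its range is refused whole. "grip" is the finger opening in cm, from 0 to 8.76, set as the call begins (left out, the last holds). The fingers move at their own pace and stop on an object; the grip force is fixed at half the most. Time passes only in rows, so rows that do not move let the fingers close. It gives the time, the measured TCP pose, the force, the opening and the grip force at its end, in the units of the state.
- get_obs(): the state, without advancing time (a new reading comes with each control period).
- snapshot(name): name is "side" or "top"; returns a dict with "frame" (400x640x3 uint8, red, green, blue), "fx", "fy", "cx", "cy" (pixels), "position" and "attitude" of the camera in the world. Camera axes: x right, y down, z forward; pixel columns grow to the right and rows downward; lengths in m; the calibration is good to about 2 mm. A picture is of the moment at which its call begins. There is no depth.
- close_job(): hands the job in; it is judged then, once.
Trained networks look in the newest picture that a camera, given by its name, has taken for a name from the list of things; names that differ only in an ending like _2 or _b are one class to them, and where a whole thing is asked for, a point or a joint stands for the part that bears it (a point fixed in the world has none). Each returns a list of dicts, best first, with "score" (0 to 1); they miss things now and then, are a little off and sometimes report something else, mostly with a low value. They report only what shows in the picture. A call takes as long as a camera call. They do not tell look-alikes from the thing itself.
- spot_in(camera, thing): "position" ([x, y, z] in m, in world coordinates, good to about 4 mm: the middle of the surface that is visible of it).
- spot_point(camera, thing): "position" ([x, y, z] in m, in world coordinates, good to about 4 mm: a listed point, or the origin of a listed thing).
The state is a dict: "clock": time; "joint_pos": joint angles; "qvel": joint speeds; "tau": joint torques, N m; "tool_pos": TCP position; "orientation": TCP orientation; "force": force on the tool from outside, world axes, zero at the start; "moment": the same for the moment, N m; "opening": finger opening in m; "gripper_force": force on a finger pad.
Only numpy, scipy, OpenCV 4.12 (cv2) and the standard library are available. Lean on these libraries where they do the work, as an engineer would, in place of code of your own. Each camera call takes 0.05 s, during which the arm holds its last target. There are 200 camera calls.

## Working session

There is one attempt and no reset: what is moved stays moved. The work goes in short steps, Python scripts to look and compute and a tool call to move; the robot and the scene stay as the last step left them, time stands still between calls to the robot, and variables do not carry over. Pictures are saved under pics/ and viewed, at most 10 in all, crops included, and the job is handed in when it is done.

Besides the shell and the picture viewer there is one more tool, called after "Emit:" as name(argument=value, ...), one argument or row to a line, values as JSON. play_rows: Moves the arm, as the interface text tells. Its arguments: {"type":"object","properties":{"plan":{"type":"array","items":{"type":"array","items":{"type":"number"}}},"grip":{"type":"number"}},"required":["plan"]}

```bash
mkdir -p pics; ls; cat > h.py <<'E'
import numpy as np, cv2
from plant import *
from scipy.spatial.transform import Rotation as R
def save(c,n):
    s=snapshot(c); cv2.imwrite(f'pics/{n}.png',s['frame'][:,:,::-1]); return s
E
python3 - <<'E'
from h import *
for c in('top','side'):
    s=save(c,c+'1'); print(c,{k:s[k] for k in s if k!='frame'})
    for t in ['bench_stop','long_stone_centre','short_stone','handle_a','slip','pencil']:
        print(t,[(np.round(d['position'],3).tolist(),round(d['score'],2)) for d in spot_point(c,t)[:4]])
print(get_obs())
E
```

```text
pics
top {'fx': 470.86822585421066, 'fy': 470.86822585421066, 'cx': 316.61689630075693, 'cy': 197.892993350338, 'position': array([0.47774218, 0.10692445, 0.98378021]), 'attitude': array([-1.73356475e+02,  1.08133708e-01, -9.11629222e+01])}
bench_stop [([0.666, -0.097, -0.002], 0.82), ([0.736, -0.071, -0.001], 0.27)]
long_stone_centre [([0.418, 0.138, 0.008], 0.77), ([0.504, 0.369, -0.0], 0.46)]
short_stone [([0.429, -0.096, -0.0], 0.83)]
handle_a [([0.727, 0.086, -0.001], 0.93), ([0.732, -0.072, -0.003], 0.92), ([0.726, 0.017, -0.002], 0.73)]
slip [([0.672, -0.155, -0.002], 0.59)]
pencil [([0.501, 0.37, -0.0], 0.54)]
side {'fx': 469.9997430776909, 'fy': 469.9997430776909, 'cx': 326.4624916942211, 'cy': 194.32060363833608, 'position': array([ 0.92494308, -0.31116933,  0.84144871]), 'attitude': array([-145.52553576,   -0.23590113,   39.08084075])}
bench_stop [([0.673, -0.099, 0.001], 0.86)]
long_stone_centre [([0.563, 0.018, 0.01], 0.97), ([0.424, 0.139, 0.008], 0.96), ([0.726, 0.088, 0.005], 0.43)]
short_stone [([0.434, -0.089, 0.001], 0.85)]
handle_a [([0.727, 0.087, 0.001], 0.65), ([0.729, -0.067, -0.0], 0.61)]
slip [([0.674, -0.152, -0.002], 0.77)]
pencil [([0.498, 0.369, 0.002], 0.52)]
{'clock': 0.7, 'joint_pos': array([ 8.35445020e+01,  2.05438666e+01,  6.81942158e-01, -1.37307937e-03,
       -7.01342216e+01, -1.65079784e+01]), 'qvel': array([ 0.11960955,  0.07700727, -0.03912028, -0.01510122, -0.07562416,
       -0.01713161]), 'tau': array([-1.18679542e-03, -5.82167208e+01,  2.93244803e+01,  7.00159416e+00,
        1.24335013e-02, -3.67173368e-05]), 'tool_pos': array([0.26333711, 0.62149428, 0.24558496]), 'orientation': array([-1.79996672e+02,  2.33327481e-03, -2.29639429e+01]), 'force': array([-0.30763945,  0.29305476,  0.82926577]), 'moment': array([ 0.01881828,  0.03615724, -0.0485668 ]), 'gripper_force': 0.0, 'opening': 0.08778674777576001}
```

View pics/top1.png

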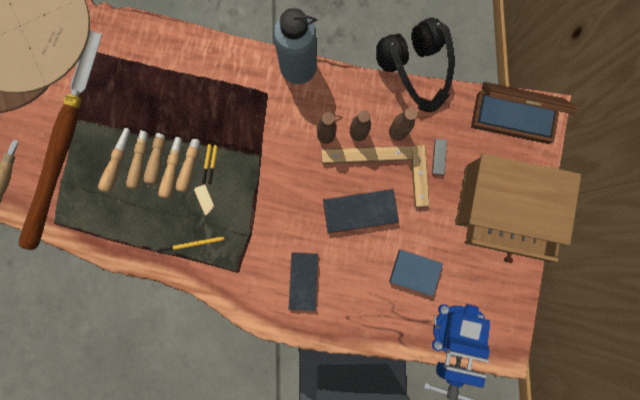

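View pics/side1.png

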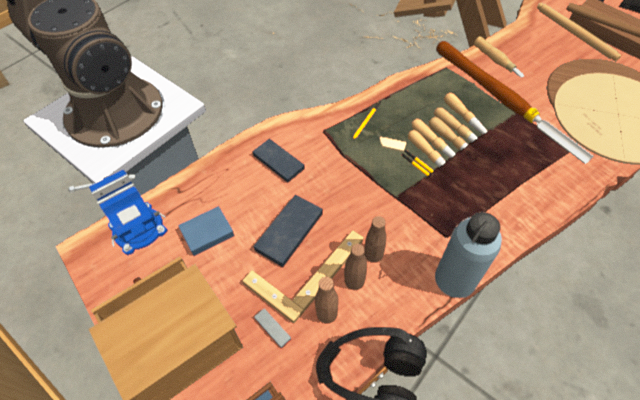

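The top view shows the long stone at (361,212), a smaller look-alike at (304,282), the L stop's corner near (414,160) and the handles at (327,127), (361,125), (403,123). The slip is at (440,157). The side view agrees: stone at (288,230), stop corner near (297,305). Next I'll measure the edges on rectified planes.

```bash
cat >> h.py <<'E'
def rect(s,z,x0=.45,x1=.75,y0=-.16,y1=.18,m=.0005):
    # image: row0 = x1 (far), col0 = y1 (left)
    A=R.from_euler('xyz',s['attitude'],degrees=True).as_matrix()
    w=int((y1-y0)/m);h=int((x1-x0)/m)
    P=np.stack(np.broadcast_arrays(x1-np.arange(h)[:,None]*m, y1-np.arange(w)[None]*m, z),-1)
    c=(P-s['position'])@A
    u=c[...,0]/c[...,2]*s['fx']+s['cx'];v=c[...,1]/c[...,2]*s['fy']+s['cy']
    return cv2.remap(s['frame'],u.astype('f4'),v.astype('f4'),cv2.INTER_LINEAR)
def stone(s,x0=.45,x1=.65,y0=-.08,y1=.13,thr=95,guess=None):
    m=.0005;im=rect(s,.022,x0,x1,y0,y1,m)
    mk=((im[...,0]<thr)).astype('u1'); mk=cv2.morphologyEx(mk,cv2.MORPH_OPEN,np.ones((9,9)))
    cs,_=cv2.findContours(mk,0,2); c=max(cs,key=cv2.contourArea)
    b=cv2.boxPoints(cv2.minAreaRect(c)); 
    return np.c_[x1-b[:,1]*m,y1-b[:,0]*m],im,mk
E
python3 - <<'E'
from h import *
ims=[]
for c in('top','side'):
    s=snapshot(c); b,im,mk=stone(s)
    print(c,np.round(b,4).tolist(),b.mean(0),np.linalg.norm(np.diff(b,axis=0),axis=1),mk.sum()*.25e-6/(.07*.148))
    im=rect(s,.018,.53,.72,-.13,.13,.00065)
    for i in range(0,400,50): cv2.putText(im,str(i),(i,8),0,.3,(255,255,255));cv2.line(im,(i,10),(i,14),(255,255,255))
    ims.append(im)
cv2.imwrite('pics/r1.png',cv2.resize(np.vstack(ims),None,fx=1,fy=1)[:,:,::-1])
E
```

```text
top [[0.5864999890327454, 0.09480000287294388], [0.6064000129699707, -0.051500000059604645], [0.5339999794960022, -0.06129999831318855], [0.5141000151634216, 0.08500000089406967]] [0.5602704  0.01677061] [0.14762881 0.073073   0.14762881] 1.1249999999999998
side [[0.5942999720573425, 0.09309999644756317], [0.6132000088691711, -0.0568000003695488], [0.5400999784469604, -0.06599999964237213], [0.5212000012397766, 0.08389999717473984]] [0.56723726 0.01353409] [0.1511235  0.07367331 0.15112348] 1.1199565637065636
```

View pics/r1.png

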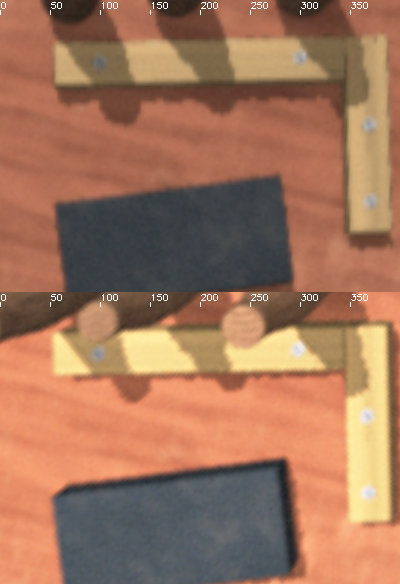

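The stone's centre is about (0.562, 0.016), yaw about 7.7°. The stop corner is about (0.667, -0.095), yaw about 0.5°, with the handles' faces from x = 0.706. The plan is to push +x with the fingers open, so both tips align the stone to the fence. After that I'll push its end along -y with the fingers closed.

Emit:
play_rows(
  plan=[
    [0, 0, 0, 0, 0, -5.87],
    [0, 0, 0, 0, 0, -5.87],
    [0, 0, 0, 0, 0, -5.87],
    [0, 0, 0, 0, 0, -5.87],
    [1.31, 3.8, 0, 0, 0, 0],
    [1.31, 3.8, 0, 0, 0, 0],
    [1.31, 3.8, 0, 0, 0, 0],
    [1.31, 3.8, 0, 0, 0, 0],
    [1.31, 3.8, 0, 0, 0, 0],
    [1.31, 3.8, 0, 0, 0, 0],
    [1.31, 3.8, 0, 0, 0, 0],
    [1.31, 3.8, 0, 0, 0, 0],
    [1.31, 3.8, 0, 0, 0, 0],
    [1.31, 3.8, 0, 0, 0, 0],
    [1.31, 3.8, 0, 0, 0, 0],
    [1.31, 3.8, 0, 0, 0, 0],
    [1.31, 3.8, 0, 0, 0, 0],
    [1.31, 3.8, 0, 0, 0, 0],
    [1.31, 3.8, 0, 0, 0, 0],
    [1.31, 3.8, 0, 0, 0, 0],
  ],
  grip=8.7,
)

```text
clock: 2.47
tool_pos: [0.4787, 0.0134, 0.2461]
orientation: [-180.0, -0.1, 0.5]
force: [1.3, 0.8, 0.4]
opening: 0.0871
gripper_force: 0.0
```

Emit:
play_rows(
  plan=[
    [0, 0, 0, 0, 0, 0],
    [0, 0, 0, 0, 0, 0],
    [0, 0, 0, 0, 0, 0],
  ],
)

```text
clock: 2.72
tool_pos: [0.4784, 0.0151, 0.2456]
orientation: [-180.0, -0.0, 0.4]
force: [-0.3, 0.2, -0.2]
opening: 0.0869
gripper_force: 0.0
```

Emit:
play_rows(
  plan=[
    [0, 0, 2.6, 0, 0, 0],
    [0, 0, 2.6, 0, 0, 0],
    [0, 0, 2.6, 0, 0, 0],
    [0, 0, 2.6, 0, 0, 0],
    [0, 0, 2.6, 0, 0, 0],
    [0, 0, 2.6, 0, 0, 0],
    [0, 0, 2.6, 0, 0, 0],
    [0, 0, 2.0, 0, 0, 0],
    [0, 0, 0.9, 0, 0, 0],
    [0, 0, 0.6, 0, 0, 0],
    [0, 0, 0.3, 0, 0, 0],
    [0, 0, 0, 0, 0, 0],
    [0, 0, 0, 0, 0, 0],
    [0, 0, 0, 0, 0, 0],
  ],
)

```text
clock: 3.88
tool_pos: [0.4791, 0.0158, 0.0266]
orientation: [-180.0, -0.1, 0.5]
force: [-0.4, 0.3, 0.5]
opening: 0.0868
gripper_force: 0.0
```

Emit:
play_rows(
  plan=[
    [0.5, 0, 0, 0, 0, 0],
    [0.5, 0, 0, 0, 0, 0],
    [0.5, 0, 0, 0, 0, 0],
    [0.4, 0, 0, 0, 0, 0],
    [0.4, 0, 0, 0, 0, 0],
    [0.4, 0, 0, 0, 0, 0],
    [0.4, 0, 0, 0, 0, 0],
    [0.4, 0, 0, 0, 0, 0],
    [0.4, 0, 0, 0, 0, 0],
    [0.3, 0, 0, 0, 0, 0],
    [0.3, 0, 0, 0, 0, 0],
    [0.3, 0, 0, 0, 0, 0],
    [0.3, 0, 0, 0, 0, 0],
  ],
)

```text
clock: 4.97
tool_pos: [0.5285, 0.0154, 0.0253]
orientation: [180.0, 0.1, 0.5]
force: [-5.1, 1.2, 3.0]
opening: 0.0871
gripper_force: 2.5
```

Emit:
play_rows(
  plan=[
    [0.3, 0, 0, 0, 0, 0],
    [0.3, 0, 0, 0, 0, 0],
    [0.3, 0, 0, 0, 0, 0],
    [0.3, 0, 0, 0, 0, 0],
    [0.3, 0, 0, 0, 0, 0],
    [0.3, 0, 0, 0, 0, 0],
    [0.3, 0, 0, 0, 0, 0],
    [0.3, 0, 0, 0, 0, 0],
    [0.3, 0, 0, 0, 0, 0],
    [0.3, 0, 0, 0, 0, 0],
    [0.3, 0, 0, 0, 0, 0],
    [0.3, 0, 0, 0, 0, 0],
    [0.3, 0, 0, 0, 0, 0],
    [0.3, 0, 0, 0, 0, 0],
    [0.2, 0, 0, 0, 0, 0],
    [0.2, 0, 0, 0, 0, 0],
    [0.1, 0, 0, 0, 0, 0],
    [0, 0, 0, 0, 0, 0],
    [0, 0, 0, 0, 0, 0],
  ],
)

```text
clock: 6.55
tool_pos: [0.5767, 0.0163, 0.0256]
orientation: [-180.0, -0.0, 0.5]
force: [-1.4, -0.1, -1.4]
opening: 0.0867
gripper_force: 0.6
```

```bash
python3 - <<'E'
from h import *
ims=[]
for c in('top','side'):
    s=snapshot(c)
    im=rect(s,.022,.53,.72,-.13,.13,.00065)
    ims.append(im)
    print(spot_point(c,'long_stone_centre'))
cv2.imwrite('pics/r2.png',np.vstack(ims)[:,:,::-1])
E
```

```text
[{'position': [0.4194, 0.139, 0.0088], 'score': 0.75}, {'position': [0.73, 0.0172, -0.0031], 'score': 0.55}]
[{'position': [0.6247, 0.0145, 0.0107], 'score': 0.95}]
```

View pics/r2.png

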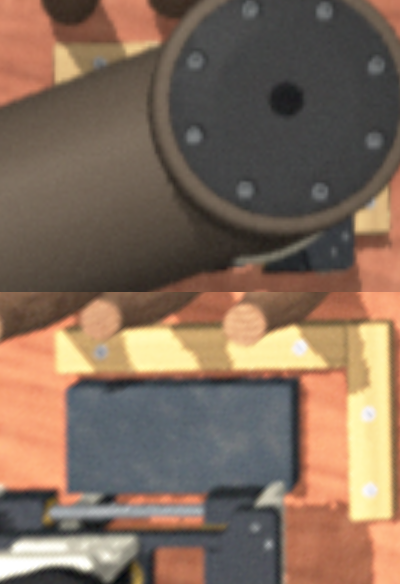

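Both views agree: the stone is aligned with the stop, with gaps of about 8 mm to the fence and 34 mm to the end stop. In the second picture's lower half its left end is at column 67. Now I'll lift over, close the fingers and go to its left end.

Emit:
play_rows(
  plan=[
    [-1, 0, 0, 0, 0, 0],
    [-2, 0, 0, 0, 0, 0],
    [0, 0, -2, 0, 0, 0],
    [0, 0, -3, 0, 0, 0],
    [0, 0, -3, 0, 0, 0],
    [0, -2.2, 0, 0, 0, 0],
    [0, -2.2, 0, 0, 0, 0],
    [0, -2.2, 0, 0, 0, 0],
    [0, -2.2, 0, 0, 0, 0],
    [0, -2.2, 0, 0, 0, 0],
    [2, 0, 0, 0, 0, 0],
    [2, 0, 0, 0, 0, 0],
    [2, 0, 0, 0, 0, 0],
    [1.6, 0, 0, 0, 0, 0],
    [0, 0, 0, 0, 0, 0],
    [0, 0, 0, 0, 0, 0],
  ],
  grip=0,
)

```text
clock: 8.08
tool_pos: [0.6215, 0.1267, 0.1053]
orientation: [-180.0, -0.0, 0.5]
force: [-1.2, -0.4, 0.1]
opening: 0.0008
gripper_force: 0.0
```

Emit:
play_rows(
  plan=[
    [0, 0, 2, 0, 0, 0],
    [0, 0, 2, 0, 0, 0],
    [0, 0, 2, 0, 0, 0],
    [0, 0, 1.2, 0, 0, 0],
    [0, 0, 0.5, 0, 0, 0],
    [0, 0, 0.3, 0, 0, 0],
    [0, 0, 0, 0, 0, 0],
    [0, 0, 0, 0, 0, 0],
  ],
)

```text
clock: 8.75
tool_pos: [0.6219, 0.127, 0.0265]
orientation: [-180.0, -0.1, 0.5]
force: [-0.2, 0.6, 0.5]
opening: 0.0004
gripper_force: 0.0
```

Emit:
play_rows(
  plan=[
    [0, 0.4, 0, 0, 0, 0],
    [0, 0.4, 0, 0, 0, 0],
    [0, 0.4, 0, 0, 0, 0],
    [0, 0.3, 0, 0, 0, 0],
    [0, 0.3, 0, 0, 0, 0],
    [0, 0.3, 0, 0, 0, 0],
    [0, 0.3, 0, 0, 0, 0],
    [0, 0.3, 0, 0, 0, 0],
    [0, 0.3, 0, 0, 0, 0],
    [0, 0.3, 0, 0, 0, 0],
    [0, 0.3, 0, 0, 0, 0],
    [0, 0.3, 0, 0, 0, 0],
    [0, 0.3, 0, 0, 0, 0],
    [0, 0.2, 0, 0, 0, 0],
    [0, 0.2, 0, 0, 0, 0],
    [0, 0.1, 0, 0, 0, 0],
  ],
)

```text
clock: 10.08
tool_pos: [0.622, 0.0795, 0.0256]
orientation: [-180.0, -0.0, 0.5]
force: [0.5, 4.1, 0.7]
opening: 0.0006
gripper_force: 1.9
```

Emit:
play_rows(
  plan=[
    [0, 0.1, 0, 0, 0, 0],
    [0, 0.1, 0, 0, 0, 0],
  ],
)

```text
clock: 10.25
tool_pos: [0.622, 0.0777, 0.0257]
orientation: [-180.0, -0.0, 0.5]
force: [-0.5, 3.5, 1.5]
opening: 0.0004
gripper_force: 1.9
```

```bash
python3 - <<'E'
from h import *
ims=[]
for c in('top','side'):
    s=snapshot(c)
    ims.append(rect(s,.020,.53,.72,-.13,.13,.00065))
cv2.imwrite('pics/r3.png',np.vstack(ims)[:,:,::-1])
E
```

```text
(no output)
```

View pics/r3.png

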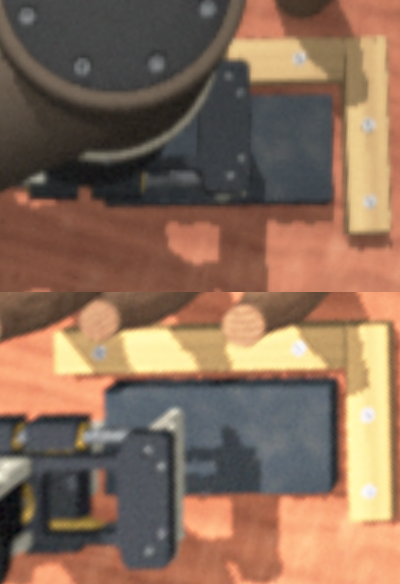

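The stone is still aligned. The gap to the end stop is about 8 mm (columns 334 to 346), and about 8 mm to the fence. I'll continue in small steps.

Emit:
play_rows(
  plan=[
    [0, 0.1, 0, 0, 0, 0],
    [0, 0.1, 0, 0, 0, 0],
    [0, 0.1, 0, 0, 0, 0],
    [0, 0.1, 0, 0, 0, 0],
    [0, 0.05, 0, 0, 0, 0],
  ],
)

```text
clock: 10.77
tool_pos: [0.6219, 0.0731, 0.0256]
orientation: [-180.0, -0.0, 0.5]
force: [-0.6, 3.5, 1.7]
opening: 0.0003
gripper_force: 2.1
```

Emit:
play_rows(
  plan=[
    [0, 0.05, 0, 0, 0, 0],
    [0, 0.05, 0, 0, 0, 0],
  ],
)

```text
clock: 10.93
tool_pos: [0.622, 0.0722, 0.0256]
orientation: [-180.0, -0.0, 0.5]
force: [-0.2, 4.0, 2.0]
opening: 0.0005
gripper_force: 2.2
```

Emit:
play_rows(
  plan=[
    [0, 0.05, 0, 0, 0, 0],
    [0, 0.05, 0, 0, 0, 0],
  ],
)

```text
clock: 11.1
tool_pos: [0.622, 0.0712, 0.0256]
orientation: [-180.0, -0.0, 0.5]
force: [0.4, 4.3, 1.3]
opening: 0.0004
gripper_force: 2.3
```

Emit:
play_rows(
  plan=[
    [0, 0.05, 0, 0, 0, 0],
    [0, 0.05, 0, 0, 0, 0],
  ],
)

```text
clock: 11.27
tool_pos: [0.622, 0.0702, 0.0256]
orientation: [-180.0, -0.0, 0.5]
force: [-0.7, 4.6, 1.7]
opening: 0.0004
gripper_force: 2.3
```

Emit:
play_rows(
  plan=[
    [0, 0.05, 0, 0, 0, 0],
  ],
)

```text
clock: 11.35
tool_pos: [0.622, 0.0697, 0.0256]
orientation: [-180.0, -0.0, 0.5]
force: [-0.2, 4.9, 2.1]
opening: 0.0004
gripper_force: 2.4
```

Emit:
play_rows(
  plan=[
    [0, 0.05, 0, 0, 0, 0],
  ],
)

```text
clock: 11.43
tool_pos: [0.622, 0.0692, 0.0256]
orientation: [-180.0, -0.0, 0.5]
force: [-0.3, 5.1, 2.0]
opening: 0.0001
gripper_force: 2.4
```

Emit:
play_rows(
  plan=[
    [0, 0.05, 0, 0, 0, 0],
  ],
)

```text
clock: 11.52
tool_pos: [0.622, 0.0687, 0.0257]
orientation: [-180.0, -0.0, 0.5]
force: [0.1, 4.5, 3.0]
opening: 0.0004
gripper_force: 2.4
```

Emit:
play_rows(
  plan=[
    [0, 0.05, 0, 0, 0, 0],
  ],
)

```text
clock: 11.6
tool_pos: [0.622, 0.0682, 0.0256]
orientation: [-180.0, -0.0, 0.5]
force: [-0.7, 7.5, 2.8]
opening: 0.0005
gripper_force: 3.9
```

Emit:
play_rows(
  plan=[
    [0, 0.05, 0, 0, 0, 0],
  ],
)

```text
clock: 11.68
tool_pos: [0.622, 0.0682, 0.0256]
orientation: [-180.0, -0.0, 0.5]
force: [-1.6, 10.5, 3.7]
opening: 0.0008
gripper_force: 5.0
```

Emit:
play_rows(
  plan=[
    [0, 0.05, 0, 0, 0, 0],
  ],
)

```text
clock: 11.77
tool_pos: [0.6221, 0.0682, 0.0256]
orientation: [-179.9, -0.0, 0.5]
force: [-2.0, 11.5, 4.3]
opening: 0.0006
gripper_force: 6.2
```

```bash
python3 - <<'E'
from h import *
ims=[cv2.resize(rect(snapshot(c),.020,.58,.69,-.13,.07,.00035),None,fx=1,fy=1) for c in('top','side')]
cv2.imwrite('pics/r4.png',np.vstack(ims)[:,:,::-1])
E
```

```text
(no output)
```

View pics/r4.png

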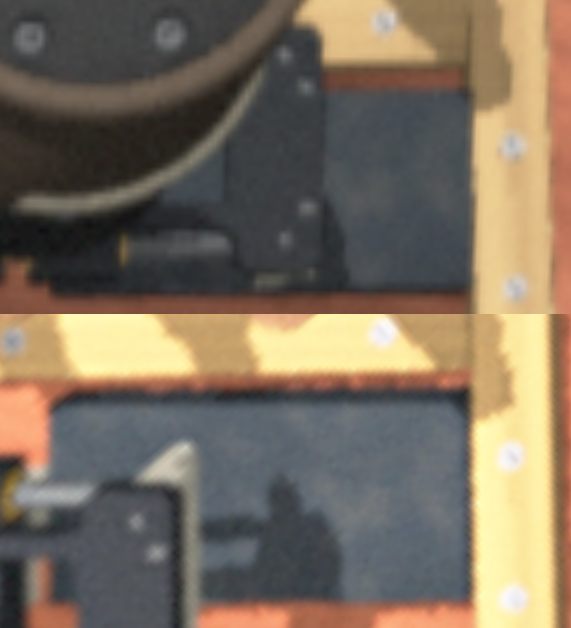

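The stone's end is now on the end stop (column 471, flush), confirmed by the force rising to 11 N. Next is the final push to the fence.

Emit:
play_rows(
  plan=[
    [0, -1, 0, 0, 0, 0],
    [0, -2, 0, 0, 0, 0],
    [0, 0, -2, 0, 0, 0],
    [0, 0, -3, 0, 0, 0],
    [0, 0, -3, 0, 0, 0],
    [-2, 0, 0, 0, 0, 0],
    [-2, 0, 0, 0, 0, 0],
    [-2, 0, 0, 0, 0, 0],
    [-2, 0, 0, 0, 0, 0],
    [0, 2.5, 0, 0, 0, 0],
    [0, 2.5, 0, 0, 0, 0],
    [0, 2.5, 0, 0, 0, 0],
    [0, 2.5, 0, 0, 0, 0],
    [0, 2.6, 0, 0, 0, 0],
    [0, 0, 0, 0, 0, 0],
    [0, 0, 0, 0, 0, 0],
  ],
  grip=0,
)

```text
clock: 13.2
tool_pos: [0.5419, -0.0312, 0.1051]
orientation: [179.9, 0.1, 0.4]
force: [0.2, 0.3, 0.1]
opening: 0.0007
gripper_force: 0.0
```

Emit:
play_rows(
  plan=[
    [0, 0, 0, 0, 0, 0],
    [0, 0, 0, 0, 0, 0],
    [0, 0, 0, 0, 0, 0],
    [0, 0, 0, 0, 0, 0],
    [0, 0, 0, 0, 0, 0],
    [0, 0, 2, 0, 0, 0],
    [0, 0, 2, 0, 0, 0],
    [0, 0, 2, 0, 0, 0],
    [0, 0, 1.2, 0, 0, 0],
    [0, 0, 0.5, 0, 0, 0],
    [0, 0, 0.3, 0, 0, 0],
    [0, 0, 0, 0, 0, 0],
    [0, 0, 0, 0, 0, 0],
  ],
  grip=8.7,
)

```text
clock: 14.28
tool_pos: [0.5434, -0.0293, 0.0262]
orientation: [-180.0, -0.1, 0.5]
force: [-0.6, 0.1, 0.8]
opening: 0.0814
gripper_force: 0.0
```

Emit:
play_rows(
  plan=[
    [0.4, 0, 0, 0, 0, 0],
    [0.4, 0, 0, 0, 0, 0],
    [0.4, 0, 0, 0, 0, 0],
    [0.4, 0, 0, 0, 0, 0],
    [0.4, 0, 0, 0, 0, 0],
    [0.4, 0, 0, 0, 0, 0],
    [0.4, 0, 0, 0, 0, 0],
    [0.2, 0, 0, 0, 0, 0],
    [0.1, 0, 0, 0, 0, 0],
    [0.1, 0, 0, 0, 0, 0],
    [0.1, 0, 0, 0, 0, 0],
  ],
)

```text
clock: 15.2
tool_pos: [0.5757, -0.0293, 0.0255]
orientation: [180.0, 0.0, 0.5]
force: [0.1, -0.5, -0.6]
opening: 0.0871
gripper_force: 0.0
```

Emit:
play_rows(
  plan=[
    [0.1, 0, 0, 0, 0, 0],
    [0.1, 0, 0, 0, 0, 0],
    [0.1, 0, 0, 0, 0, 0],
    [0.1, 0, 0, 0, 0, 0],
    [0.1, 0, 0, 0, 0, 0],
  ],
)

```text
clock: 15.62
tool_pos: [0.5776, -0.0295, 0.025]
orientation: [180.0, 0.3, 0.5]
force: [-10.8, 3.0, 9.0]
opening: 0.0873
gripper_force: 5.4
```

Emit:
play_rows(
  plan=[
    [0.05, 0, 0, 0, 0, 0],
    [0.05, 0, 0, 0, 0, 0],
    [0.05, 0, 0, 0, 0, 0],
  ],
)

```text
clock: 15.87
tool_pos: [0.5799, -0.0294, 0.0251]
orientation: [180.0, 0.2, 0.5]
force: [-4.7, 1.1, 1.7]
opening: 0.0867
gripper_force: 2.6
```

Emit:
play_rows(
  plan=[
    [0.05, 0, 0, 0, 0, 0],
    [0.05, 0, 0, 0, 0, 0],
  ],
)

```text
clock: 16.03
tool_pos: [0.5821, -0.0294, 0.0251]
orientation: [180.0, 0.1, 0.5]
force: [-2.2, -1.3, -1.2]
opening: 0.0873
gripper_force: 1.0
```

Emit:
play_rows(
  plan=[
    [0.05, 0, 0, 0, 0, 0],
  ],
)

```text
clock: 16.12
tool_pos: [0.5833, -0.0293, 0.0252]
orientation: [180.0, 0.1, 0.5]
force: [-1.9, -0.6, -1.2]
opening: 0.0871
gripper_force: 0.9
```

Emit:
play_rows(
  plan=[
    [0.05, 0, 0, 0, 0, 0],
  ],
)

```text
clock: 16.2
tool_pos: [0.5842, -0.0292, 0.0253]
orientation: [180.0, 0.0, 0.5]
force: [-1.9, -1.2, -2.2]
opening: 0.087
gripper_force: 1.1
```

Emit:
play_rows(
  plan=[
    [0.05, 0, 0, 0, 0, 0],
    [0.05, 0, 0, 0, 0, 0],
  ],
)

```text
clock: 16.37
tool_pos: [0.5853, -0.0292, 0.0255]
orientation: [180.0, 0.0, 0.5]
force: [-2.0, -0.3, -2.3]
opening: 0.0867
gripper_force: 1.0
```

Emit:
play_rows(
  plan=[
    [0.05, 0, 0, 0, 0, 0],
  ],
)

```text
clock: 16.45
tool_pos: [0.5855, -0.0292, 0.0254]
orientation: [180.0, 0.0, 0.5]
force: [-5.7, 1.3, 0.9]
opening: 0.0871
gripper_force: 2.4
```

Emit:
play_rows(
  plan=[
    [0.05, 0, 0, 0, 0, 0],
  ],
)

```text
clock: 16.53
tool_pos: [0.5855, -0.0293, 0.0254]
orientation: [180.0, 0.1, 0.5]
force: [-6.5, 1.6, 1.3]
opening: 0.0872
gripper_force: 3.3
```

Emit:
play_rows(
  plan=[
    [0.05, 0, 0, 0, 0, 0],
  ],
)

```text
clock: 16.62
tool_pos: [0.5856, -0.0293, 0.0254]
orientation: [180.0, 0.1, 0.5]
force: [-9.0, 2.0, 4.3]
opening: 0.0869
gripper_force: 4.1
```

Emit:
play_rows(
  plan=[
    [0.05, 0, 0, 0, 0, 0],
    [0.05, 0, 0, 0, 0, 0],
    [0, 0, 0, 0, 0, 0],
    [0, 0, 0, 0, 0, 0],
  ],
)

```text
clock: 16.95
tool_pos: [0.5857, -0.0294, 0.0254]
orientation: [180.0, 0.2, 0.5]
force: [-9.4, 1.2, 6.3]
opening: 0.0867
gripper_force: 4.9
```

Emit:
play_rows(
  plan=[
    [-0.5, 0, 0, 0, 0, 0],
    [-1.5, 0, 0, 0, 0, 0],
    [-2, 0, 0, 0, 0, 0],
    [0, 0, -2, 0, 0, 0],
    [0, 0, -4, 0, 0, 0],
    [0, 0, -4, 0, 0, 0],
    [0, 0, -4, 0, 0, 0],
    [0, -4, 0, 0, 0, 0],
    [0, -4, 0, 0, 0, 0],
    [0, -4, 0, 0, 0, 0],
    [0, -4, 0, 0, 0, 0],
    [0, -4, 0, 0, 0, 0],
    [0, -4, 0, 0, 0, 0],
    [0, -4, 0, 0, 0, 0],
    [0, -4, 0, 0, 0, 0],
    [0, 0, 0, 0, 0, 0],
    [0, 0, 0, 0, 0, 0],
  ],
)

```text
clock: 18.37
tool_pos: [0.5454, 0.2934, 0.1657]
orientation: [-179.9, -0.1, 0.7]
force: [-1.0, 0.3, 0.2]
opening: 0.087
gripper_force: 0.0
```

```bash
python3 - <<'E'
from h import *
ims=[rect(snapshot(c),.020,.58,.69,-.13,.10,.00035) for c in('top','side')]
cv2.imwrite('pics/r5.png',np.vstack(ims)[:,:,::-1])
for c in('top','side'):
    for t in ['short_stone','handle_a','slip']:
        print(t,[(np.round(d['position'],3).tolist(),round(d['score'],2)) for d in spot_point(c,t)[:4]])
E
```

```text
short_stone [([0.434, -0.094, 0.002], 0.86)]
handle_a [([0.729, 0.084, -0.001], 0.98), ([0.735, -0.074, -0.001], 0.98), ([0.727, 0.016, -0.002], 0.66)]
slip [([0.67, -0.154, -0.001], 0.58)]
short_stone []
handle_a [([0.726, 0.087, 0.005], 0.95), ([0.728, -0.066, -0.003], 0.76), ([0.733, 0.018, 0.0], 0.7)]
slip [([0.672, -0.154, -0.004], 0.77)]
```

View pics/r5.png

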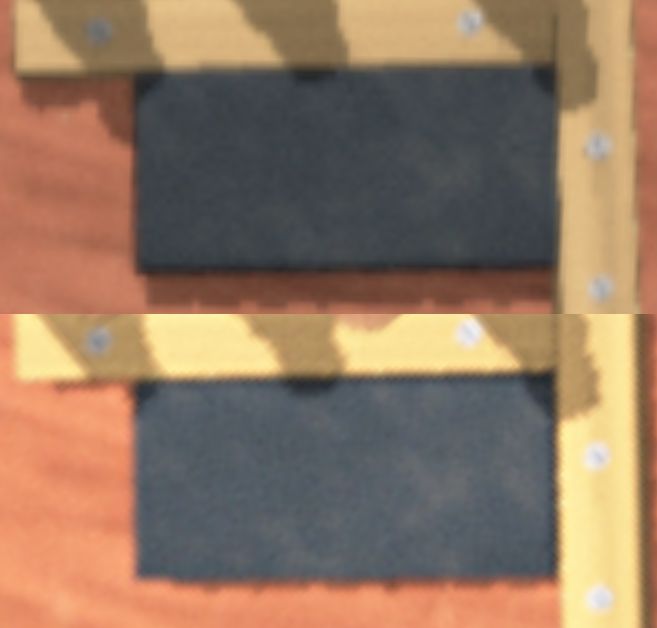

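Everything else has stayed in place, and the stone sits at the fence and end stop. A slight angular error of about 0.5° may remain, because the two-finger push imposed the tool's yaw. I'll seat it with a single central push, then a gentle end push.

Emit:
play_rows(
  plan=[
    [0, 4, 0, 0, 0, 0],
    [0, 4, 0, 0, 0, 0],
    [0, 4, 0, 0, 0, 0],
    [0, 4, 0, 0, 0, 0],
    [0, 4, 0, 0, 0, 0],
    [0, 4, 0, 0, 0, 0],
    [0, 4, 0, 0, 0, 0],
    [0, 4, 0, 0, 0, 0],
    [0, 0, 0, 0, 0, 0],
    [0, 0, 4, 0, 0, 0],
    [0, 0, 4, 0, 0, 0],
    [0, 0, 4, 0, 0, 0],
    [0, 0, 1.2, 0, 0, 0],
    [0, 0, 0.6, 0, 0, 0],
    [0, 0, 0.2, 0, 0, 0],
    [0, 0, 0, 0, 0, 0],
    [0, 0, 0, 0, 0, 0],
  ],
  grip=0,
)

```text
clock: 20.18
tool_pos: [0.549, -0.0293, 0.027]
orientation: [-180.0, -0.1, 0.5]
force: [-0.0, 0.1, 0.6]
opening: 0.0006
gripper_force: 0.0
```

Emit:
play_rows(
  plan=[
    [0.5, 0, 0, 0, 0, 0],
    [0.5, 0, 0, 0, 0, 0],
    [0.5, 0, 0, 0, 0, 0],
    [0.5, 0, 0, 0, 0, 0],
    [0.5, 0, 0, 0, 0, 0],
    [0.5, 0, 0, 0, 0, 0],
    [0.5, 0, 0, 0, 0, 0],
    [0.2, 0, 0, 0, 0, 0],
    [0.1, 0, 0, 0, 0, 0],
    [0.1, 0, 0, 0, 0, 0],
  ],
)

```text
clock: 21.02
tool_pos: [0.5856, -0.0293, 0.0252]
orientation: [180.0, 0.1, 0.5]
force: [-6.5, 1.7, 2.8]
opening: 0.0005
gripper_force: 3.1
```

Emit:
play_rows(
  plan=[
    [0.1, 0, 0, 0, 0, 0],
    [0.1, 0, 0, 0, 0, 0],
    [0, 0, 0, 0, 0, 0],
  ],
)

```text
clock: 21.27
tool_pos: [0.586, -0.0296, 0.0251]
orientation: [180.0, 0.3, 0.5]
force: [-7.9, 2.6, 6.9]
opening: 0.0009
gripper_force: 4.2
```

Emit:
play_rows(
  plan=[
    [0.1, 0, 0, 0, 0, 0],
    [0, 0, 0, 0, 0, 0],
  ],
)

```text
clock: 21.43
tool_pos: [0.5862, -0.0298, 0.0251]
orientation: [179.9, 0.4, 0.5]
force: [-10.8, 0.1, 9.2]
opening: 0.0009
gripper_force: 5.3
```

Emit:
play_rows(
  plan=[
    [-0.5, 0, 0, 0, 0, 0],
    [-1.5, 0, 0, 0, 0, 0],
    [-2, 0, 0, 0, 0, 0],
    [0, 0, -4, 0, 0, 0],
    [0, 0, -4, 0, 0, 0],
    [0, -3.2, 0, 0, 0, 0],
    [0, -3.2, 0, 0, 0, 0],
    [0, -3.2, 0, 0, 0, 0],
    [0, -3.2, 0, 0, 0, 0],
    [2, 0, 0, 0, 0, 0],
    [2, 0, 0, 0, 0, 0],
    [2, 0, 0, 0, 0, 0],
    [2.2, 0, 0, 0, 0, 0],
    [0, 0, 0, 0, 0, 0],
    [0, 0, 4, 0, 0, 0],
    [0, 0, 3.3, 0, 0, 0],
    [0, 0, 0.6, 0, 0, 0],
    [0, 0, 0, 0, 0, 0],
  ],
)

```text
clock: 22.93
tool_pos: [0.6288, 0.0985, 0.0243]
orientation: [179.9, 0.3, 0.5]
force: [0.6, -0.2, 0.4]
opening: 0.001
gripper_force: 0.0
```

Emit:
play_rows(
  plan=[
    [0, 0.5, 0, 0, 0, 0],
    [0, 0.5, 0, 0, 0, 0],
    [0, 0.5, 0, 0, 0, 0],
    [0, 0.5, 0, 0, 0, 0],
    [0, 0.4, 0, 0, 0, 0],
    [0, 0.2, 0, 0, 0, 0],
    [0, 0.1, 0, 0, 0, 0],
    [0, 0.1, 0, 0, 0, 0],
    [0, 0.1, 0, 0, 0, 0],
    [0, 0.1, 0, 0, 0, 0],
  ],
)

```text
clock: 23.77
tool_pos: [0.6309, 0.0693, 0.0265]
orientation: [180.0, 0.0, 0.5]
force: [0.6, 0.7, -0.2]
opening: 0.0005
gripper_force: 0.0
```

Emit:
play_rows(
  plan=[
    [0, 0.1, 0, 0, 0, 0],
    [0, 0.05, 0, 0, 0, 0],
  ],
)

```text
clock: 23.93
tool_pos: [0.6309, 0.0682, 0.0265]
orientation: [-180.0, -0.0, 0.5]
force: [-1.5, 4.9, -0.1]
opening: 0.0001
gripper_force: 2.3
```

Emit:
play_rows(
  plan=[
    [0, 0.1, 0, 0, 0, 0],
    [0, 0, 0, 0, 0, 0],
  ],
)

```text
clock: 24.1
tool_pos: [0.631, 0.0681, 0.0265]
orientation: [-179.9, -0.0, 0.5]
force: [-1.5, 7.5, -0.8]
opening: 0.0002
gripper_force: 3.6
```

Emit:
play_rows(
  plan=[
    [0, -1, 0, 0, 0, 0],
    [0, -2, 0, 0, 0, 0],
    [0, 0, -4, 0, 0, 0],
    [0, 0, -4, 0, 0, 0],
    [0, 0, -4, 0, 0, 0],
    [-2, 0, 0, 0, 0, 0],
    [-2, 0, 0, 0, 0, 0],
    [-2, 0, 0, 0, 0, 0],
    [-2, 0, 0, 0, 0, 0],
    [0, -4, 0, 0, 0, 0],
    [0, -4, 0, 0, 0, 0],
    [0, -4, 0, 0, 0, 0],
    [0, -4, 0, 0, 0, 0],
    [0, -4, 0, 0, 0, 0],
    [0, 0, 0, 0, 0, 0],
    [0, 0, 0, 0, 0, 0],
  ],
)

```text
clock: 25.43
tool_pos: [0.5484, 0.2985, 0.1461]
orientation: [180.0, 0.0, 0.7]
force: [0.3, -0.3, -1.1]
opening: 0.0003
gripper_force: 0.0
```

```bash
python3 - <<'E'
from h import *
ims=[rect(snapshot(c),.020,.58,.69,-.13,.10,.00035) for c in('top','side')]
cv2.imwrite('pics/r6.png',np.vstack(ims)[:,:,::-1])
E
```

```text
(no output)
```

View pics/r6.png

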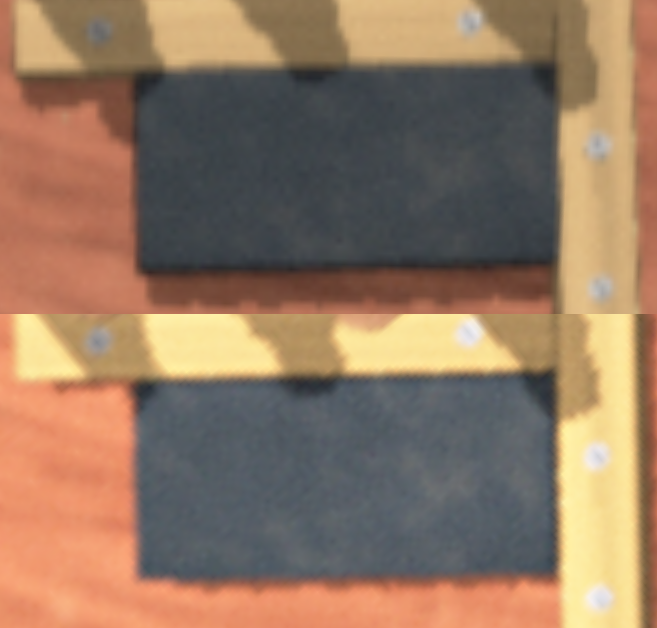

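The stone is flush along the fence (row 70 in the top view) and its end touches the stop (column 556). The arm is clear of everything, so I'm handing in.

```bash
python3 -c "
from plant import *
print(close_job())"
```

```text
the job is handed in; nothing more can be done
None
```

The long sharpening stone was pushed into the corner of the bench stop, its long side against the fence and its end on the end stop, both seen in the final camera views; I handed the job in at about 25 s with the arm clear, and saw no sign that anything else had moved.

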